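# Slacken the tool-rest base's left-hand clamp screw with the T-key

## Robot

A 6-joint arm with a two-finger parallel gripper is mounted at the origin on the work surface. World frame = base frame: x ahead of the robot, y to its left, z up, the work surface at z = 0. Lengths are in mm, angles in rad, forces in N, time in s.
With the tool pointing down it reaches from about 325 to 850 mm from the base axis. Payload 4.4 kg.
Tool frame: the origin (TCP) lies midway between the tips of the shut fingers; the grasp point (between the pads) lies 19 mm behind it; z points along the fingers, y is the line along which they close (so a half turn about z gives the same grasp; the last joint's range is limited). The gripper opens to 94 mm and grips with 3 to 60 N. Pads are 16 mm wide; open, the fingers measure 119 mm over their backs; the gripper's body (75 mm by 177 mm) begins 78 mm behind the grasp point.
Start: joints at [-1.496, 0.207, 1.542, -0, 1.393, -0.15], TCP at [128.161, -560.537, 205.447] pointing down, gripper open.
Joint ranges: [-2.73, 2.73], [-0.86, 2.22], [0.23, 2.46], [-1.11, 4.25], [0.08, 2.63], [-2.82, 2.82]. Speed limits (rad/s): [2.79, 2.79, 3.14, 3.14, 3.14, 3.14].

## Interface

Orientations are given as a unit quaternion [w, x, y, z].
In Python, from station import bot gives the robot as it stands. The module is installed in compiled form; this text tells all that it offers.
- The arm moves only by the tool send_rows, never from a script. Its argument "increments" is a list that holds one entry, the list of rows, each a list of 7 numbers: the shift along the tool's x, y, z in units of 25 mm (1.0 is 25 mm), then the turn, a rotation vector about the tool's x, y, z in units of 6 degrees (1.0 is 6 degrees), then the closure, from 0 (fully open) to 1 (shut). A call has 1 to 8 rows; each row is the pose to reach, as a shift and turn from the pose commanded when the call began, along the tool's axes at that moment; what a row does not reach only later rows make up. A row lasts 1/10 s, in which the tool goes at most 50 mm and 8.59 degrees, less where a joint would pass 70% of its speed; a pose out of reach is approached as far as the arm can. A call with a gripper value outside its range is refused whole. The fingers move at their own pace and stop on an object; "newtons" is the grip in N (left out, the last holds). Time passes only in rows, so rows that repeat a pose let the fingers close. It gives the time, the measured TCP pose, the force, the opening and the grip force at its end, in the units of the state.
- bot.read_state(): the state, without advancing time (a new reading comes with each control period).
- bot.get_image(name): name is "scene" or "top" or "wrist"; returns a dict with "image" (480x640x3 uint8, blue, green, red), "intrinsics" (3x3 intrinsics, pixels), "k1" (the pictures are not rectified: a ray, as slopes to the right and down, at radius r is drawn at 1 + k1 r^2 times it, then the intrinsics apply), "R" (3x3) and "t" (3): a world point X has camera coordinates R X + t. Camera axes: x right, y down, z forward; pixel columns grow to the right and rows downward; lengths in mm; the calibration is good to about 2 mm. A picture is of the moment at which its call begins. There is no depth.
- bot.finish_job(): hands the job in; it is judged then, once.
Trained networks look in the newest picture that a camera, given by its name, has taken for a name from the list of things; names that differ only in an ending like _2 or _b are one class to them, and where a whole thing is asked for, a point or a joint stands for the part that bears it (a point fixed in the world has none). Each returns a list of dicts, best first, with "p" (0 to 1); they miss things now and then, are a little off and sometimes report something else, mostly with a low value. They report only what shows in the picture. A call takes as long as a camera call. They do not tell look-alikes from the thing itself.
- bot.cut_out(target, camera): "mask" (480x640 bool, what is visible of it) and "bbox" ([left, top, right, bottom] in pixels, round what is visible of it).
- bot.spot_point(target, camera): "centre" ([row, column] in pixels: a listed point, or the origin of a listed thing).
The state is a dict: "time": time; "joint_pos": joint angles; "joint_velocities": joint speeds; "effort": joint torques, N m; "ee_pos": TCP position; "eef_rot": TCP orientation; "ft_force": force on the tool from outside, world axes, zero at the start; "ft_torque": the same for the moment, N m; "grip_width": finger opening in mm; "finger_force": force on a finger pad.
Only numpy, scipy, OpenCV 4.12 (cv2) and the standard library are available. Lean on these libraries where they do the work, as an engineer would, in place of code of your own. Each camera call takes 0.05 s, during which the arm holds its last target. There are 200 camera calls.

## Task

Slacken the left-hand clamp screw in the ochre casting with the red T-key: press the key gently home on the floor of the screw's square socket (about 10 N, never over 20 N, also while turning) and turn it clockwise until the engraved white line on the screw meets the white line on the rim, never tightening it. Then take the key out and stand it back in the hole of its wooden holder. Leave the plain screw, which has no line, and everything else alone.

Things in the scene. Friction and masses are not known exactly. Their poses are not given: they have to be found in the camera images.
- key: T-key, 0.32 kg: square steel stem 14 x 14 mm, foot chamfered 1 mm, under a red crossbar 90 mm long (own x), 16 mm wide (own y), 18 mm tall; 103 mm tall in all. Origin at the centre of the stem's foot, z up the stem; the stem's sides are parallel to x and y. At the start it stands in the holder's hole
- key_grip (a point): point on the key in the middle of the red crossbar, 94 mm above the foot, axes as the key's: grip here from above, closing across the 16 mm width (along own y)
- casting: ochre tool-rest base, fixed, block 110 x 220 mm (own x, y), 40 mm tall; origin at the centre of its underside. On it two round rims 110 mm apart along y (88 mm outside, 66 mm inside, tops 68 mm up), each a well with a steel screw head in it; between them, along x, a black tool rest 170 mm long, top 96 mm up. May face any way round; the left-hand screw is at own y = +55 mm
- screw_rim (a point): on the left-hand screw's vertical axis, level with its rim's top (68 mm up); axes as the casting's; the rim's white line lies towards own +x. The screw's height is not measured: at angle q its head's top is 18 to 8 mm (depends on what is clamped) minus 3 mm x q below this point, the socket's floor 7 mm lower. So lower the key slowly, by feel, until it bottoms in the socket
- screw (a joint): left-hand screw's angle, rad, growing clockwise seen from above (unscrewing). 1.75: its white line meets the rim's. Starts at 0.45 to 0.85; stops at 0 (tight) and 2.2; friction 0.22 N m. Its head is a 60 mm disc with a square socket in the middle, 15 x 15 mm, 7 mm deep, sides turned by minus this angle from the casting's x and y. It climbs 3 mm per rad: the key must yield upwards as it turns
- plain_rim (a point): the same point of the other well (own -y), whose plain screw has no white line: not to be touched
- plain_screw (a joint): angle of the plain screw, rad, 0 at the start; to be left alone
- holder: light wooden key holder, fixed, 75 x 75 x 50 mm; origin at the centre of its underside. In the middle of its top is a round hole of 23 mm, 35 mm deep, in which the key stands with its foot 15 mm above the table
- wax_tin: low round jar of wax with a brass lid, 76 mm across, 45 mm tall, loose; origin at the centre of its underside; leave alone
- bowl: turned pale wooden bowl, 124 mm across, 55 mm tall, loose, origin under its centre; leave alone
- gouge: turning gouge lying on the table, 360 mm long, wooden handle 30 mm thick, loose; origin under the ferrule, x towards the steel blade; leave alone
- mallet: hammer lying on the table, loose; leave alone
- centre: steel lathe centre standing on its 44 mm base, 55 mm tall, loose; leave alone
- collar: aluminium ring lying flat, 68 mm across, 16 mm tall, loose; leave alone
Things that resemble listed ones, but are neither listed nor needed, are in the scene too. Of the things that look like the key, the smaller one is meant. Leave any turquoise look-alike of the casting alone.

How it is judged (in metres and radians):
On the way, in this order (a step that is already met when the one before it is completed fails the run):
1. the key is pressed home on the floor of the left-hand screw's socket (contact force between key and screw_c0 above 1 N and horizontal distance between key and screw_rim below 0.005 m and value of joint screw below 1.55 rad), for 0.1 s.
2. with the key upright in its socket, the left-hand screw is turned clockwise to the mark (value of joint screw between 1.61 and 1.89 rad and horizontal distance between key and screw_rim below 0.005 m and angle between key's own z axis and vertical below 0.12 rad and z of key in the frame of screw_rim below -0.004 m), for 0.2 s.
At the end, for the whole second after the job is handed in: The screw's white line stands within 0.14 rad (8 degrees) of the rim's line (joint screw 1.61 to 1.89), and the key is let go, at rest, upright (within 0.15 rad), its foot down in the holder's hole: within 6 mm of its axis and less than 19 mm above the table (value of joint screw between 1.61 and 1.89 rad and horizontal distance between key and holder below 0.006 m and z of key in the frame of holder below 0.019 m and angle between key's own z axis and vertical below 0.15 rad and linear speed of key below 0.02 m/s); the robot touches nothing.
It fails at once if the key bears on the casting or its screws with more than 60 N in all (contact force between key and casting above 60 N).
It fails at once if the key is pushed down on the floor of the screw's socket with more than 25 N (contact force between key and screw_c0 above 25 N).
It fails at once if the left-hand screw is tightened (turned back below 0.3 rad) (value of joint screw below 0.3 rad).
It fails at once if the plain screw is turned by more than 0.15 rad (value of joint plain_screw above 0.15 rad or value of joint plain_screw below -0.15 rad).
It fails at once if a bystander is moved by more than 30 mm (distance of any of wax_tin, bowl, gouge, mallet, centre, collar from where it was at the start of the episode above 0.03 m).
It also fails if it takes over 67 s, if anything falls off the work surface, if the arm or the gripper's body presses on something with over 40 N, if the wrist force passes 120 N, or if a joint passes its speed limit or range.

## Working session

There is one attempt and no reset: what is moved stays moved. The work goes in short steps, Python scripts to look and compute and a tool call to move; the robot and the scene stay as the last step left them, time stands still between calls to the robot, and variables do not carry over. Pictures are saved under pics/ and viewed, at most 10 in all, crops included, and the job is handed in when it is done.

Besides the shell and the picture viewer there is one more tool, called after "Call:" by a JSON object that holds its "op" and its "data", one argument or row to a line. send_rows: Moves the arm, as the interface text tells. Its arguments: {"type":"object","properties":{"increments":{"type":"array"},"newtons":{"type":"number"}},"required":["increments"]}

```bash
mkdir -p pics; cat > h.py <<'E'
import numpy as np, cv2, json
from station import bot
def ray(im,uv):
    K=np.array(im["intrinsics"],float);k1=im["k1"]
    d=cv2.undistortPoints(np.array([[uv]],float),K,np.array([k1,0,0,0.]))[0,0]
    R=np.array(im["R"]);t=np.array(im["t"])
    return -R.T@t, R.T@np.array([d[0],d[1],1])
def onz(im,uv,z):
    c,d=ray(im,uv); return c+d*(z-c[2])/d[2]
def proj(im,X):
    K=np.array(im["intrinsics"],float);R=np.array(im["R"],float)
    return cv2.projectPoints(np.array(X,float).reshape(-1,3),cv2.Rodrigues(R)[0],np.array(im["t"],float),K,np.array([im["k1"],0,0,0.]))[0][:,0]
E
python3 - <<'E'
from h import *
for n in("scene","top"):
    im=bot.get_image(n); cv2.imwrite(f"pics/{n}0.png",im["image"])
    print(n,(-np.array(im["R"]).T@np.array(im["t"])).round())
    for t,z in(("key",15),("key_grip",109),("casting",0),("screw_rim",68),("plain_rim",68),("holder",0),("bowl",0),("wax_tin",0),("mallet",0),("centre",0),("gouge",0)):
        for r in bot.spot_point(t,n)[:3]:
            v,u=r["centre"]; print(t,round(r["p"],2),round(u),round(v),onz(im,(u,v),z).round())
s=bot.read_state();print(s["eef_rot"],s["ft_force"],s["time"])
E
```

```text
scene [1377.  441. 1321.]
key 0.9 240 207 [ 509. -328.   15.]
key 0.64 267 173 [ 359. -337.   15.]
key 0.51 431 256 [403. 206.  15.]
key_grip 0.62 259 140 [ 333. -370.  109.]
key_grip 0.53 236 184 [ 510. -329.  109.]
casting 0.79 530 254 [253. 432.   0.]
casting 0.65 346 285 [582.  50.   0.]
casting 0.29 403 380 [750. 289.   0.]
screw_rim 0.77 343 294 [652.  76.  68.]
screw_rim 0.71 542 253 [294. 459.  68.]
screw_rim 0.17 175 187 [ 573. -498.   68.]
plain_rim 0.63 348 256 [545.  35.  68.]
plain_rim 0.57 533 220 [199. 404.  68.]
plain_rim 0.2 232 184 [ 482. -365.   68.]
holder 0.92 237 210 [ 511. -338.    0.]
bowl 0.83 404 379 [746. 292.   0.]
wax_tin 0.81 471 300 [468. 346.   0.]
mallet 0.63 174 188 [ 533. -548.    0.]
centre 0.76 299 205 [ 410. -196.    0.]
gouge 0.93 240 321 [ 806. -127.    0.]
top [ 417.  -46. 1575.]
key 0.6 337 159 [ 796. -141.   15.]
key 0.57 404 292 [ 363. -350.   15.]
key 0.47 398 248 [ 503. -333.   15.]
key_grip 0.8 412 298 [ 347. -354.  109.]
key_grip 0.77 401 244 [ 510. -327.  109.]
casting 0.85 158 330 [252. 435.   0.]
casting 0.71 279 228 [575.  48.   0.]
casting 0.55 283 237 [545.  37.   0.]
screw_rim 0.78 272 203 [646.  64.  68.]
plain_rim 0.98 280 238 [535.  43.  68.]
plain_rim 0.9 159 351 [197. 411.  68.]
holder 0.98 395 248 [ 505. -328.    0.]
bowl 0.78 203 177 [744. 294.   0.]
bowl 0.39 401 242 [ 523. -346.    0.]
wax_tin 0.8 188 262 [466. 342.   0.]
mallet 0.96 455 238 [ 534. -522.    0.]
mallet 0.66 229 288 [382. 208.   0.]
centre 0.53 354 281 [ 400. -190.    0.]
centre 0.19 187 261 [469. 344.   0.]
gouge 0.6 335 156 [ 809. -136.    0.]
[ 3.79127800e-06  9.93689600e-01  1.12164958e-01 -1.22148798e-05] [-0.0410113  -0.66159108 -0.59030788] 1.2
```

```bash
python3 - <<'E'
import cv2,numpy as np
a=cv2.imread("pics/scene0.png")[100:400,120:620]
b=cv2.imread("pics/top0.png")[130:380,120:520]
a=cv2.resize(a,(500,300));
cv2.imwrite("pics/a.png",cv2.resize(a,(800,480),interpolation=3))
cv2.imwrite("pics/b.png",cv2.resize(b,(800,500),interpolation=3))
E
```

```text
(no output)
```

View pics/a.png

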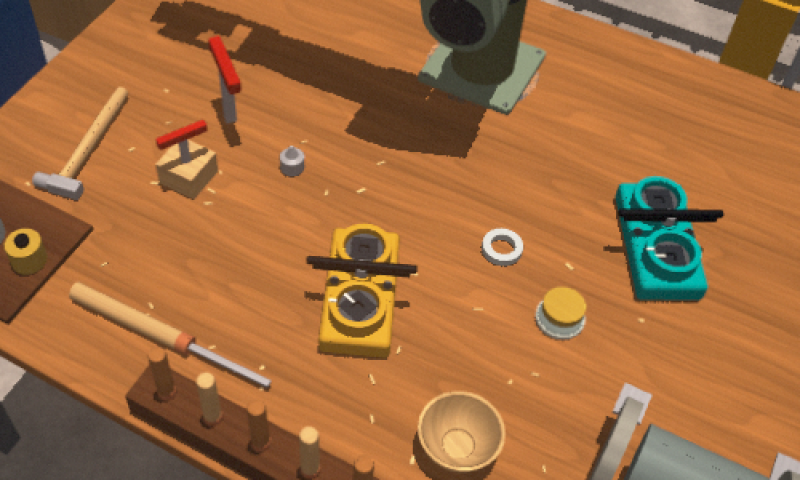

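View pics/b.png

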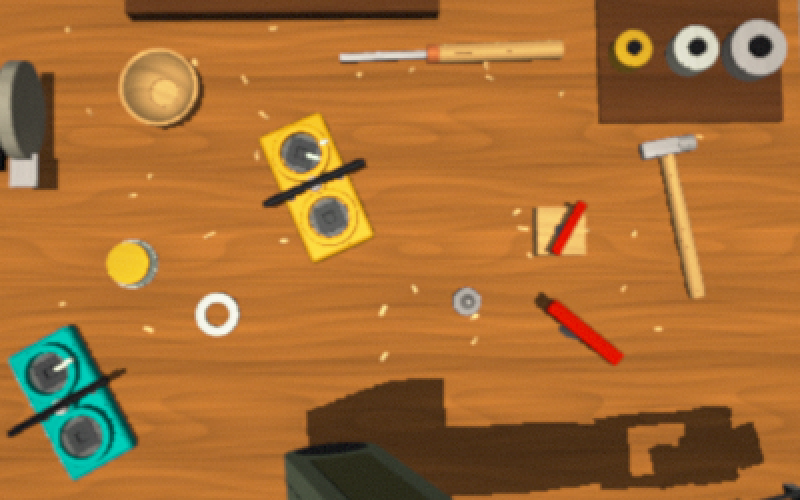

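The key candidates are the small red T-key in the holder, at scene (237,184) and top (401,244), and the large red T-key standing free, at scene (259,140) and top (412,298). I choose the small one in the holder.

The casting candidates are the ochre one, at scene (346,285) and top (279,228), and the turquoise one, at scene (530,254). I choose the ochre one. Its screw with the white line is the far one, at top (271,205).

Next I move above the key for a close wrist look.

```bash
cat >> h.py <<'E'
from scipy.spatial.transform import Rotation as Ro
def state():
    s=bot.read_state(); q=np.array(s["eef_rot"]); return s,np.array(s["ee_pos"]),Ro.from_quat(q[[1,2,3,0]])
def go(p,yaw):
    s,p0,R0=state()
    c,n=np.cos(yaw),np.sin(yaw)
    Rt=Ro.from_matrix(np.array([[c,n,0],[n,-c,0],[0,0,-1]]))
    d=R0.inv().apply(np.array(p)-p0)/25; r=np.degrees((R0.inv()*Rt).as_rotvec())/6
    print("rows to",p,round(yaw,3),":",d.round(3),r.round(3)); return d,r
E
python3 - <<'E'
from h import *
go((128,-560,300),.225); go((500,-328,290),-.54)
E
```

```text
rows to (128, -560, 300) 0.225 : [-1.000e-03 -2.300e-02 -3.782e+00] [ 0.     0.    -0.002]
rows to (500, -328, 290) -0.54 : [16.573 -5.752 -3.382] [0.    0.    7.303]
```

Call:
{"op": "send_rows", "data": {
  "increments": [
    [[0,0,-2,0,0,0,0],[1.0,-0.3,-3.4,0,0,0.5,0],[3,-1,-3.4,0,0,1.5,0],[5,-1.7,-3.4,0,0,2.5,0],[7,-2.4,-3.4,0,0,3.5,0],[9,-3.1,-3.4,0,0,4.5,0],[11,-3.8,-3.4,0,0,5.5,0],[12.5,-4.3,-3.4,0,0,6.5,0]]
  ]
}}

```text
time: 2.0
ee_pos: [406.6, -387.1, 290.7]
eef_rot: [0.0, 0.974, -0.228, 0.0]
ft_force: [-0.5, -1.3, 0.7]
grip_width: 93.7
finger_force: 0.0
```

```bash
python3 - <<'E'
from h import *
print(state()[1]);go((500,-328,290),-.54)
E
```

```text
[ 406.59563095 -387.05936158  290.7440239 ]
rows to (500, -328, 290) -0.54 : [ 2.298 -3.776  0.03 ] [ 0.003 -0.006  0.76 ]
```

Call:
{"op": "send_rows", "data": {
  "increments": [
    [[1.1,-1.6,0,0,0,0.8,0],[2.0,-3.2,0,0,0,0.8,0],[2.3,-3.8,0,0,0,0.8,0],[2.3,-3.8,0,0,0,0.8,0]]
  ]
}}

```text
time: 2.4
ee_pos: [499.9, -326.8, 290.1]
eef_rot: [-0.0, 0.964, -0.265, -0.0]
ft_force: [0.4, -0.2, -0.4]
grip_width: 94.1
finger_force: 0.0
```

```bash
python3 - <<'E'
from h import *
print(state()[1])
n="wrist";im=bot.get_image(n); cv2.imwrite("pics/w1.png",im["image"])
print((-np.array(im["R"]).T@np.array(im["t"])).round())
for t,z in(("key",15),("key_grip",109),("holder",0)):
    for r in bot.spot_point(t,n)[:3]:
        v,u=r["centre"]; print(t,round(r["p"],2),round(u),round(v),onz(im,(u,v),z).round(1))
# red bar top face
hsv=cv2.cvtColor(im["image"],cv2.COLOR_BGR2HSV)
m=(((hsv[...,0]<8)|(hsv[...,0]>172))&(hsv[...,1]>170)).astype(np.uint8)
N,l,st,c=cv2.connectedComponentsWithStats(m)
for i in range(1,N):
    if st[i,4]>300:
        rc=cv2.minAreaRect(np.argwhere(l==i)[:,::-1].astype(np.float32)); print(st[i],rc)
        B=cv2.boxPoints(rc); print([onz(im,b,118).round(1).tolist() for b in B])
np.set_printoptions(suppress=True)
E
```

```text
[ 499.85744747 -326.83851211  290.14143425]
[ 565. -367.  469.]
key 0.65 322 193 [ 509.1 -339.2   15. ]
key 0.6 388 284 [ 359.4 -353.    15. ]
key_grip 0.94 318 203 [ 514.1 -336.6  109. ]
key_grip 0.64 407 331 [ 342.2 -347.7  109. ]
holder 0.9 318 192 [ 511.6 -333.8    0. ]
[ 311  159   17   92 1402] ((318.9999694824219, 204.49996948242188), (90.99998474121094, 15.999998092651367), 90.0)
[[555.2, -352.7, 118.0], [547.6, -365.6, 118.0], [470.3, -320.5, 118.0], [478.5, -306.7, 118.0]]
[ 345  310   85   41 2204] ((387.9788513183594, 329.8657531738281), (87.04132843017578, 29.159738540649414), 8.392925262451172)
[[375.9, -285.3, 118.0], [403.3, -306.0, 118.0], [343.5, -377.7, 118.0], [314.4, -358.5, 118.0]]
```

View pics/w1.png

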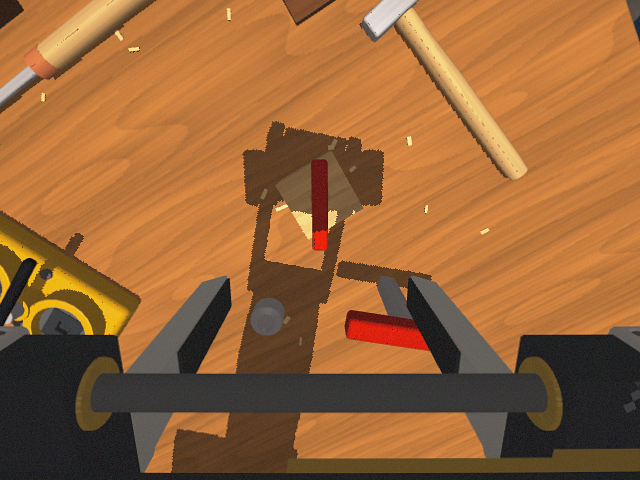

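The wrist view shows the small key in its holder with the bar centred at (319,204), 89 mm long, which matches the description. The big key is at (388,330). The fingers straddle the small bar, so I go down to it.

```bash
python3 - <<'E'
from h import *
go((513,-336.3,140),-.54);go((513,-336.3,90),-.54)
E
```

```text
rows to (513, -336.3, 140) -0.54 : [ 0.682 -0.105  6.017] [ 0.007  0.004 -0.018]
rows to (513, -336.3, 90) -0.54 : [ 0.683 -0.106  8.017] [ 0.007  0.004 -0.018]
```

Call:
{"op": "send_rows", "data": {
  "increments": [
    [[0.68,-0.1,1.5,0,0,0,0],[0.68,-0.1,3.3,0,0,0,0],[0.68,-0.1,5.0,0,0,0,0.4],[0.68,-0.1,6.4,0,0,0,0.5],[0.68,-0.1,7.4,0,0,0,0.5],[0.68,-0.1,8.0,0,0,0,0.5],[0.68,-0.1,8.0,0,0,0,0.5],[0.68,-0.1,8.0,0,0,0,0.7]]
  ],
  "newtons": 10
}}

```text
time: 3.4
ee_pos: [514.5, -336.3, 91.6]
eef_rot: [0.0, 0.964, -0.267, 0.001]
ft_force: [-0.4, 0.1, 0.2]
grip_width: 49.3
finger_force: 0.0
```

Call:
{"op": "send_rows", "data": {
  "increments": [
    [[0,0,0,0,0,0,0.8],[0,0,0,0,0,0,0.9],[0,0,0,0,0,0,0.9],[0,0,0,0,0,0,0.95],[0,0,0,0,0,0,0.95]]
  ],
  "newtons": 10
}}

```text
time: 3.9
ee_pos: [514.7, -335.4, 91.2]
eef_rot: [0.001, 0.964, -0.266, 0.0]
ft_force: [-0.9, -0.9, 2.5]
grip_width: 16.1
finger_force: 10.0
```

Call:
{"op": "send_rows", "data": {
  "increments": [
    [[0,0,0,0,0,0,1],[0,0,0,0,0,0,1],[0,0,0,0,0,0,1]]
  ],
  "newtons": 60
}}

```text
time: 4.2
ee_pos: [514.7, -335.5, 91.1]
eef_rot: [0.0, 0.964, -0.267, 0.001]
ft_force: [0.0, 0.2, 3.8]
grip_width: 15.1
finger_force: 60.0
```

```bash
python3 - <<'E'
from h import *
for _ in range(3):
    bot.get_image("wrist"); s,p,R=state(); print(p,R.as_matrix()[:,0],R.as_matrix()[:,2],s["ft_force"],s["grip_width"])
go((514.7,-335.5,230),-.54)
E
```

```text
[ 514.70045046 -335.51928118   91.11933854] [ 0.85790626 -0.51380496  0.00114687] [ 6.92591179e-04 -1.07567364e-03 -9.99999182e-01] [-0.83530973 -1.76953636  4.39707481] 15.579265258065604
[ 514.72917083 -335.52133876   91.11960026] [ 0.85786415 -0.51387514  0.00120245] [ 7.68114920e-04 -1.05767249e-03 -9.99999146e-01] [-1.99394687 -0.09608402  4.48116869] 15.757949173741126
[ 514.72628244 -335.51287643   91.13798038] [ 0.85787707 -0.51385347  0.00124052] [ 7.83744983e-04 -1.10569232e-03 -9.99999082e-01] [-0.16803627 -0.86503279  4.87585927] 15.628917265313712
rows to (514.7, -335.5, 230) -0.54 : [ 6.000e-03  3.000e-03 -5.554e+00] [ 0.005 -0.012  0.003]
```

Call:
{"op": "send_rows", "data": {
  "increments": [
    [[0,0,-0.6,0,0,0,1],[0,0,-1.6,0,0,0,1],[0,0,-2.8,0,0,0,1],[0,0,-4.2,0,0,0,1],[0,0,-5.2,0,0,0,1],[0,0,-5.6,0,0,0,1]]
  ]
}}

```text
time: 4.95
ee_pos: [515.4, -335.2, 233.3]
eef_rot: [0.0, 0.964, -0.266, 0.002]
ft_force: [-0.1, -0.1, -2.1]
grip_width: 15.4
finger_force: 60.0
```

```bash
python3 - <<'E'
from h import *
s,p,R=state();print(p,s["ft_force"],s["grip_width"])
go((633,0,235),1.335)
E
```

```text
[ 515.38133323 -335.18276063  233.34464686] [-0.09931802 -0.08136447 -2.06381452] 15.429006555117187
rows to (633, 0, 235) 1.335 : [ -2.849 -13.92   -0.074] [  0.031  -0.026 -17.899]
```

Call:
{"op": "send_rows", "data": {
  "increments": [
    [[-0.1,-0.5,0,0,0,-0.7,1],[-0.3,-1.7,0,0,0,-2.1,1],[-0.6,-3.2,0,0,0,-3.5,1],[-1.0,-4.8,0,0,0,-4.9,1],[-1.3,-6.3,0,0,0,-6.3,1],[-1.6,-7.8,0,0,0,-7.7,1],[-1.9,-9.2,0,0,0,-9.0,1],[-2.1,-10.4,0,0,0,-10.3,1]]
  ]
}}

```text
time: 5.75
ee_pos: [601.9, -82.1, 228.3]
eef_rot: [-0.002, 0.963, 0.269, -0.002]
ft_force: [-0.5, 0.3, -3.8]
grip_width: 15.5
finger_force: 60.0
```

```bash
python3 - <<'E'
from h import *
s,p,R=state();print(p,s["ft_force"],s["grip_width"])
go((633,0,235),1.335)
E
```

```text
[601.87387378 -82.13252615 228.29400817] [-0.49300589  0.25566208 -3.83542016] 15.500004587716454
rows to (633, 0, 235) 1.335 : [ 2.769 -2.163 -0.266] [-4.600e-02  6.000e-03 -7.537e+00]
```

Call:
{"op": "send_rows", "data": {
  "increments": [
    [[0.4,-0.3,-0.1,0,0,-1.2,1],[0.9,-0.7,-0.2,0,0,-2.5,1],[1.4,-1.1,-0.2,0,0,-3.8,1],[1.9,-1.5,-0.25,0,0,-5.1,1],[2.4,-1.9,-0.25,0,0,-6.4,1],[2.8,-2.15,-0.25,0,0,-7.5,1],[2.8,-2.15,-0.25,0,0,-7.5,1],[2.8,-2.15,-0.25,0,0,-7.5,1]]
  ]
}}

```text
time: 6.55
ee_pos: [634.4, -2.8, 235.0]
eef_rot: [-0.001, 0.789, 0.614, -0.001]
ft_force: [-0.3, -0.4, -3.1]
grip_width: 15.7
finger_force: 60.0
```

```bash
python3 - <<'E'
from h import *
n="wrist";im=bot.get_image(n); cv2.imwrite("pics/w2.png",im["image"])
s,p,R=state();print(p,s["ft_force"],R.as_matrix()[:,0])
np.savez("w2.npz",**{k:im[k] for k in im})
print((-np.array(im["R"]).T@np.array(im["t"])).round())
for t,z in(("key",p[2]-76),("casting",0),("screw_rim",68),("plain_rim",68)):
    for r in bot.spot_point(t,n)[:3]:
        v,u=r["centre"]; print(t,round(r["p"],2),round(u),round(v),onz(im,(u,v),z).round(1))
E
```

```text
[634.51798085  -3.14880104 235.4114407 ] [-0.90527353  0.12322792 -3.10345393] [ 2.46051340e-01  9.69256648e-01 -5.36622952e-04]
[653.  72. 414.]
key 0.61 319 257 [632.6  -8.3 159.4]
casting 0.75 270 178 [589.3  45.8   0. ]
casting 0.34 45 78 [387.2 205.9   0. ]
screw_rim 0.84 301 149 [634.7  69.1  68. ]
plain_rim 0.68 214 220 [535.3  24.9  68. ]
```

View pics/w2.png

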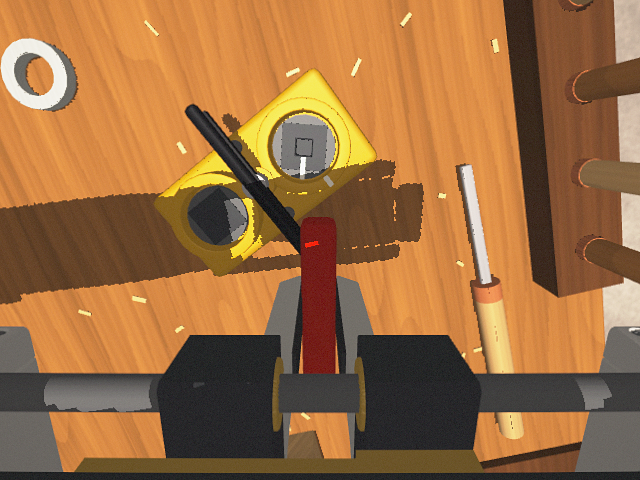

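The lined screw's well is at (303,147), its socket at (304,148) and its line runs down to (303,178). The rim's line is at (328,181). I zoom in to measure.

```bash
python3 - <<'E'
import numpy as np,cv2
d=np.load("w2.npz");i=d["image"][90:205,245:395]
cv2.imwrite("pics/w2c.png",cv2.resize(i,None,fx=5,fy=5,interpolation=cv2.INTER_NEAREST))
E
```

```text
(no output)
```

View pics/w2c.png

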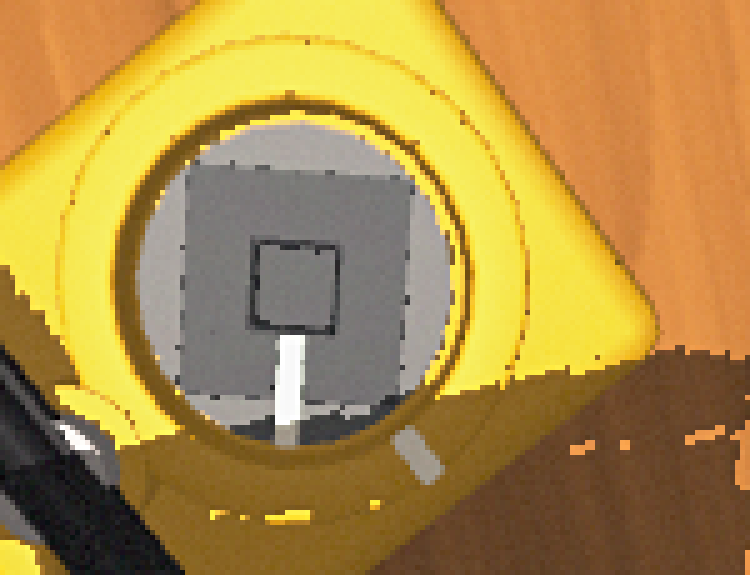

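```bash
cat > fit.py <<'E'
from h import *
d=np.load("w2.npz"); im={k:d[k] for k in d}; im["k1"]=float(im["k1"])
P=lambda l,z:np.array([onz(im,((x+.5)/5-.5+245,(y+.5)/5-.5+90),z)[:2] for x,y in l])
def circ(l,z):
    q=P(l,z);A=np.c_[2*q,np.ones(len(q))];s=np.linalg.lstsq(A,(q**2).sum(1),rcond=None)[0]
    return s[:2].round(2),np.sqrt(s[2]+s[:2]@s[:2]).round(2)
outer=[(307,40),(108,130),(72,202),(62,250),(464,120),(519,230),(526,285),(524,330),(500,390),(410,87),(150,478),(370,505),(215,62)]
inner=[(290,96),(414,142),(120,270),(468,290),(140,190),(200,125),(452,210),(440,385)]
for z in(66,68): print(z,"outer",circ(outer,z),"inner",circ(inner,z))
for z in(50,55,60):
    s=P([(253,241),(341,241),(337,332),(249,327)],z); e=np.roll(s,-1,0)-s
    a=np.degrees(np.arctan2(e[:,1],e[:,0]))
    L=P([(288,335),(287,445)],z); v=L[1]-L[0]
    print(z,s.mean(0).round(2),np.linalg.norm(e,axis=1).round(2),a.round(1),"line yaw",np.degrees(np.arctan2(v[1],v[0])).round(1))
r=P([(405,432),(432,482)],68);v=r[1]-r[0];print("rim line",r,np.degrees(np.arctan2(v[1],v[0])))
E
python3 fit.py
```

```text
66 outer (array([636.47,  69.27]), np.float64(43.12)) inner (array([637.42,  70.79]), np.float64(32.45))
68 outer (array([636.56,  69.29]), np.float64(42.87)) inner (array([637.51,  70.79]), np.float64(32.26))
50 [636.66  70.17] [16.94 17.1  17.17 16.17] [ -14.2 -107.   162.7   72.1] line yaw -105.4
55 [636.88  70.19] [16.71 16.87 16.93 15.95] [ -14.2 -107.   162.7   72.1] line yaw -105.4
60 [637.1   70.21] [16.47 16.63 16.69 15.72] [ -14.2 -107.   162.7   72.1] line yaw -105.4
rim line [[650.70855182  39.40366665]
 [653.4236224   29.07147862]] -75.27680154314827
```

```bash
python3 - <<'E'
from h import *
d=np.load("w2.npz"); im={k:d[k] for k in d}; im["k1"]=float(im["k1"])
hsv=cv2.cvtColor(im["image"],cv2.COLOR_BGR2HSV)
m=((hsv[...,0]<8)|(hsv[...,0]>172))&(hsv[...,1]>150)&(hsv[...,2]>40)
m[:200]=0;m[:, :290]=0;m[:,350:]=0
p=np.array([634.52,-3.15,235.41]);x=np.array([.246,.9693,0]);y=np.array([.9693,-.246,0])
for v in range(214,330,8):
    u=np.where(m[v])[0]
    if len(u)>5:
        o=[]
        for w in(u[0]-.5,u[-1]+.5):
            q=onz(im,(w,v),p[2]+27)-p; o+= [round(q@x,1),round(q@y,1)]
        print(v,u[0],u[-1],o)
top=np.where(m[:,319])[0][0];print(top,(onz(im,(319,top-.5),p[2]+27)-p)@x, (onz(im,(319,top-.5),p[2]+9)-p)@x)
s,pp,R=state();print(pp,R.as_matrix()[:,2])
E
```

```text
222 302 335 [np.float64(43.7), np.float64(-8.2), np.float64(43.7), np.float64(6.3)]
230 300 335 [np.float64(40.2), np.float64(-9.1), np.float64(40.2), np.float64(6.3)]
238 300 336 [np.float64(36.7), np.float64(-9.1), np.float64(36.7), np.float64(6.8)]
246 301 336 [np.float64(33.1), np.float64(-8.7), np.float64(33.1), np.float64(6.8)]
254 301 335 [np.float64(29.4), np.float64(-8.8), np.float64(29.5), np.float64(6.5)]
262 301 335 [np.float64(25.8), np.float64(-8.8), np.float64(25.8), np.float64(6.5)]
270 301 335 [np.float64(22.1), np.float64(-8.9), np.float64(22.1), np.float64(6.6)]
278 301 335 [np.float64(18.3), np.float64(-8.9), np.float64(18.3), np.float64(6.6)]
286 301 335 [np.float64(14.5), np.float64(-9.0), np.float64(14.5), np.float64(6.7)]
294 302 335 [np.float64(10.6), np.float64(-8.5), np.float64(10.7), np.float64(6.7)]
302 302 335 [np.float64(6.7), np.float64(-8.6), np.float64(6.7), np.float64(6.8)]
310 302 335 [np.float64(2.7), np.float64(-8.6), np.float64(2.8), np.float64(6.8)]
318 303 334 [np.float64(-1.3), np.float64(-8.2), np.float64(-1.2), np.float64(6.4)]
326 302 334 [np.float64(-5.3), np.float64(-8.7), np.float64(-5.3), np.float64(6.5)]
217 46.093709946710206 42.42478104314778
[635.15058663  -3.52012776 236.55577486] [-4.54865957e-04  4.68373061e-06 -9.99999897e-01]
```

```bash
python3 - <<'E'
from h import *
go((569,87,240),-.236)
E
```

```text
rows to (569, 87, 240) -0.236 : [ 2.86  -3.454 -0.137] [-3.0000e-03  4.0000e-03  1.4885e+01]
```

Call:
{"op": "send_rows", "data": {
  "increments": [
    [[0.4,-0.5,0,0,0,1.4,1],[0.8,-0.9,0,0,0,2.8,1],[1.1,-1.3,0,0,0,4.2,1],[1.4,-1.7,-0.1,0,0,5.6,1],[1.7,-2.1,-0.1,0,0,7.0,1],[2.0,-2.4,-0.1,0,0,8.4,1],[2.3,-2.8,-0.1,0,0,9.8,1],[2.5,-3.1,-0.1,0,0,11.2,1]]
  ]
}}

```text
time: 7.6
ee_pos: [575.1, 76.8, 239.4]
eef_rot: [-0.0, 0.997, 0.072, 0.0]
ft_force: [-0.5, 0.2, -2.6]
grip_width: 15.6
finger_force: 60.0
```

Call:
{"op": "send_rows", "data": {
  "increments": [
    [[0.25,-0.2,0,0,0,1.2,1],[0.45,-0.3,0,0,0,2.5,1],[0.45,-0.3,0,0,0,3.7,1],[0.45,-0.3,0,0,0,3.7,1],[0.45,-0.3,0,0,0,3.7,1]]
  ]
}}

```text
time: 8.1
ee_pos: [585.5, 85.4, 239.3]
eef_rot: [-0.0, 0.993, -0.117, 0.0]
ft_force: [-0.3, 0.1, -1.9]
grip_width: 15.6
finger_force: 60.0
```

```bash
python3 - <<'E'
from h import *
n="wrist";bot.get_image(n);im=bot.get_image(n)
s,p,R=state();print(p,R.as_matrix()[:,0])
np.savez("w3.npz",p=p,M=R.as_matrix(),**{k:im[k] for k in im})
c=proj(im,[637,70,60])[0];print(c)
u,v=int(c[0])-75,int(c[1])-58;print(u,v)
cv2.imwrite("pics/w3c.png",cv2.resize(im["image"][v:v+116,u:u+150],None,fx=5,fy=5,interpolation=cv2.INTER_NEAREST))
E
```

```text
[585.462737    85.44948244 239.26462814] [ 9.72554896e-01 -2.32673535e-01  1.98938801e-05]
[320.7568607  165.98412993]
245 107
```

View pics/w3c.png

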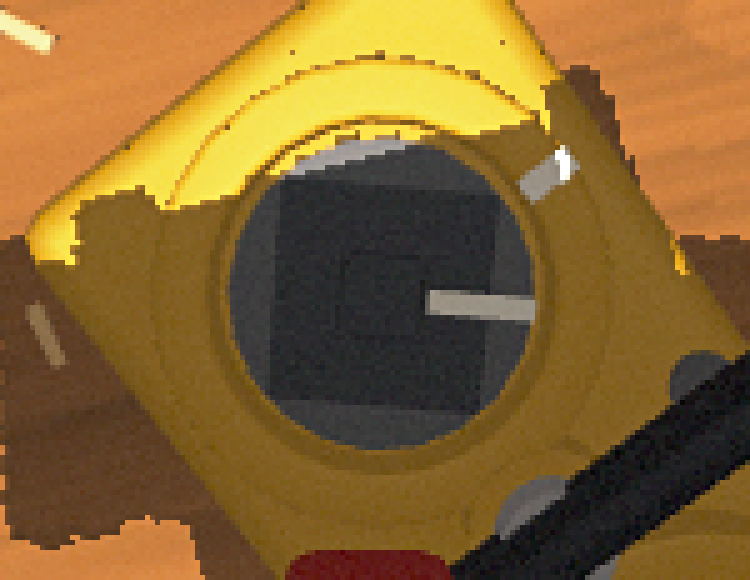

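```bash
cat > fit2.py <<'E'
from h import *
def load(f):
    d=np.load(f); im={k:d[k] for k in d}; im["k1"]=float(im["k1"]); return im
A,B=load("w2.npz"),load("w3.npz")
def P(im,l,z,o): return np.array([onz(im,((x+.5)/5-.5+o[0],(y+.5)/5-.5+o[1]),z)[:2] for x,y in l])
def circ(q):
    s=np.linalg.lstsq(np.c_[2*q,np.ones(len(q))],(q**2).sum(1),rcond=None)[0]; return s[:2],np.sqrt(s[2]+s[:2]@s[:2])
oA,oB=(245,90),(245,107)
iA=[(290,96),(414,142),(120,270),(468,290),(140,190),(200,125),(452,210),(440,385)]
iB=[(380,115),(270,170),(212,290),(552,290),(380,470),(260,420),(500,420),(505,172)]
uA=[(307,40),(108,130),(72,202),(62,250),(464,120),(519,230),(526,285),(524,330),(410,87),(370,505),(215,62)]
uB=[(380,58),(232,125),(172,195),(155,275),(470,75),(605,250),(607,320),(200,425),(590,385),(290,505)]
for n,a,b in(("inner",iA,iB),("outer",uA,uB)):
    a=circ(P(A,a,68,oA));b=circ(P(B,b,68,oB));print(n,a,b)
sA=P(A,[(187,163),(413,178),(403,402),(180,392)],58,oA);sB=P(B,[(276,179),(499,191),(486,412),(270,398)],58,oB)
kA=P(A,[(253,241),(341,241),(337,332),(249,327)],58,oA);kB=P(B,[(346,253),(429,256),(424,337),(341,334)],58,oB)
for n,a,b in(("plate",sA,sB),("sock",kA,kB)):
    ang=lambda s:np.degrees(np.median(((np.arctan2(*(np.roll(s,-1,0)-s).T[::-1]))%(np.pi/2))))
    print(n,a.mean(0),b.mean(0),ang(a),ang(b), np.linalg.norm(a[0]-a[1]),np.linalg.norm(b[0]-b[1]))
    D=b.mean(0)-a.mean(0)
    x1=np.array([.246,.9693]);x2=np.array([.97255,-.23267]);f=lambda x:np.array([[x[0],x[1]],[x[1],-x[0]]])
    c=np.linalg.solve(f(x2)-f(x1),D);print(" c tool",c,"true",a.mean(0)-f(x1)@c)
for im in(A,B):print(-im["R"].T@im["t"])
E
python3 fit2.py
```

```text
inner (array([637.5070176 ,  70.79060816]), np.float64(32.26297877172631)) (array([637.07089944,  69.70862587]), np.float64(32.3640037407198))
outer (array([636.8023381 ,  69.50448335]), np.float64(42.70847992750992)) (array([637.1678301 ,  69.70907827]), np.float64(42.91516137290752))
plate [637.15298502  70.17045928] [636.8283069   69.63096052] 72.92217045580547 73.95361781623748 42.19737109732351 42.71685206581957
 c tool [0.20914784 0.3965444 ] true [636.71716416  70.0652822 ]
sock [637.012381    70.20396055] [636.99942698  69.14834953] 72.8427880389366 74.06402445848798 16.567477676721435 16.040660023046826
 c tool [0.63844505 0.39669565] true [636.47080642  69.68270289]
[652.81437891  71.55241129 413.59406383]
[659.55180929  66.76418073 417.89453331]
```

The same geometry shows here: socket at crop (385,295), line pointing to (535,305), rim line at (548,177). The screw centre comes out at (636.9, 69.8), with the socket sides at yaw 73.6°, so q0 is about 0.69.

```bash
python3 - <<'E'
from h import *
go((637.3,71.2,215),1.285)
E
```

```text
rows to (637.3, 71.2, 215) 1.285 : [2.149 0.072 0.971] [ -0.     -0.    -14.513]
```

Call:
{"op": "send_rows", "data": {
  "increments": [
    [[0.3,0,0,0,0,-1.4,1],[0.6,0,0,0,0,-2.8,1],[0.9,0,0,0,0,-4.2,1],[1.2,0,0.1,0,0,-5.6,1],[1.5,0,0.2,0,0,-7.0,1],[1.8,0,0.4,0,0,-8.4,1],[2.0,0.05,0.6,0,0,-9.8,1],[2.15,0.07,0.8,0,0,-11.2,1]]
  ]
}}

```text
time: 9.0
ee_pos: [637.7, 71.1, 218.9]
eef_rot: [0.0, 0.891, 0.455, -0.0]
ft_force: [-0.4, -0.2, -2.6]
grip_width: 15.6
finger_force: 60.0
```

Call:
{"op": "send_rows", "data": {
  "increments": [
    [[0,0,0.1,0,0,-1.4,1],[0,0,0.15,0,0,-2.8,1],[0,0,0.15,0,0,-3.3,1],[0,0,0.15,0,0,-3.3,1],[0,0,0.15,0,0,-3.3,1],[0,0,0.15,0,0,-3.3,1]]
  ]
}}

```text
time: 9.6
ee_pos: [637.4, 71.4, 215.5]
eef_rot: [0.0, 0.802, 0.598, 0.0]
ft_force: [0.1, 0.3, -3.0]
grip_width: 15.5
finger_force: 60.0
```

```bash
python3 - <<'E'
from h import *
bot.get_image("wrist");s,p,R=state();print(p,R.as_matrix()[:,2],s["ft_force"]);go((637.3,71.2,150),1.285)
# scene/top crop check of key vs well
for n in("scene","top"):
    im=bot.get_image(n);c=proj(im,[637,70,100])[0];u,v=int(c[0])-40,int(c[1])-35
    cv2.imwrite(f"pics/{n}1.png",cv2.resize(im["image"][v:v+70,u:u+80],None,fx=5,fy=5,interpolation=0))
a=cv2.imread("pics/scene1.png");b=cv2.imread("pics/top1.png");cv2.imwrite("pics/st1.png",np.hstack([a,b]))
E
```

```text
[637.42522669  71.41539359 215.5505228 ] [ 1.61613409e-04  3.89131017e-05 -9.99999986e-01] [-0.8034485  -0.26971889 -2.98098176]
rows to (637.3, 71.2, 150) 1.285 : [-0.01  -0.003  2.622] [ 0.001 -0.001 -0.028]
```

View pics/st1.png

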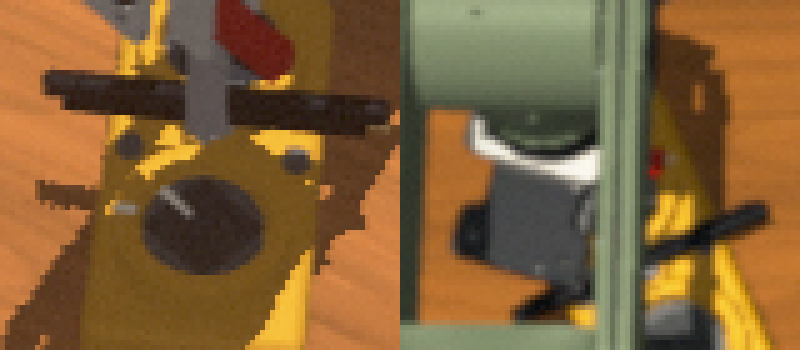

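The left half is the scene view: the key's foot at crop (207,138) is above the well at (203,226). I check the foot against the well with this one camera.

```bash
python3 - <<'E'
from h import *
im=bot.get_image("scene");c=proj(im,[637,70,100])[0];u,v=int(c[0])-40,int(c[1])-35
f=lambda X:((proj(im,X)-[u,v]+.5)*5-.5).round(1)
s,p,R=state();x,y=R.as_matrix()[:,0],R.as_matrix()[:,1]
ft=np.array([636.9,69.8,p[2]-76])
print("foot c,corners",f(ft).tolist(),f([ft+7*(a*x+b*y) for a,b in((1,1),(1,-1),(-1,-1),(-1,1))]).tolist())
t=np.linspace(0,2*np.pi,60);C=np.c_[636.9+33*np.cos(t),69.8+33*np.sin(t),68+0*t];g=f(C)
print("inner rim box",g.min(0),g.max(0),"ctr",f([636.9,69.8,68]))
print("1mm x",f(ft+x*1)-f(ft),"1mm y",f(ft+y)-f(ft))
i=im["image"][v:v+70,u:u+80].astype(int)
for r in(22,23,24,25,26,27,28):print(r,i[r,33:50].sum(1).tolist())
E
```

```text
foot c,corners [[206.9, 130.5]] [[206.9, 148.0], [228.1, 130.8], [206.9, 113.2], [185.7, 130.2]]
inner rim box [135.4 159.1] [271.6 273.1] ctr [[203.5 215.3]]
1mm x [[1.5 1.3]] 1mm y [[-1.5  1.2]]
22 [91, 94, 100, 85, 216, 250, 250, 254, 255, 257, 248, 247, 179, 117, 92, 90, 89]
23 [99, 70, 96, 110, 224, 246, 250, 252, 242, 267, 255, 251, 186, 108, 95, 83, 79]
24 [220, 216, 220, 199, 242, 257, 252, 246, 249, 255, 253, 262, 200, 124, 101, 98, 86]
25 [448, 488, 337, 215, 232, 246, 250, 248, 249, 252, 258, 260, 249, 247, 216, 183, 181]
26 [488, 492, 486, 333, 231, 250, 261, 251, 251, 249, 251, 249, 255, 251, 233, 221, 227]
27 [501, 500, 494, 343, 325, 372, 297, 251, 255, 249, 252, 245, 245, 235, 220, 209, 236]
28 [493, 498, 498, 377, 279, 300, 351, 300, 236, 231, 236, 232, 225, 229, 213, 214, 220]
```

Call:
{"op": "send_rows", "data": {
  "increments": [
    [[0,0,0.5,0,0,0,1],[0,0,1.2,0,0,0,1],[0,0,1.9,0,0,0,1],[0,0,2.5,0,0,0,1],[0,0,2.9,0,0,0,1],[0,0,2.9,0,0,0,1],[0,0,2.9,0,0,0,1]]
  ]
}}

```text
time: 10.5
ee_pos: [637.6, 71.5, 143.1]
eef_rot: [0.0, 0.801, 0.598, 0.0]
ft_force: [0.5, -0.3, -3.3]
grip_width: 15.3
finger_force: 60.0
```

Call:
{"op": "send_rows", "data": {
  "increments": [
    [[0,0,0.04,0,0,0,1],[0,0,0.08,0,0,0,1],[0,0,0.12,0,0,0,1],[0,0,0.12,0,0,0,1]]
  ]
}}

```text
time: 10.9
ee_pos: [637.5, 71.5, 140.2]
eef_rot: [0.0, 0.801, 0.598, 0.0]
ft_force: [0.6, -0.4, -3.4]
grip_width: 15.2
finger_force: 60.0
```

Call:
{"op": "send_rows", "data": {
  "increments": [
    [[0,0,0.04,0,0,0,1],[0,0,0.08,0,0,0,1],[0,0,0.08,0,0,0,1]]
  ]
}}

```text
time: 11.2
ee_pos: [637.2, 71.5, 137.7]
eef_rot: [-0.0, 0.801, 0.598, -0.0]
ft_force: [0.5, -1.0, -3.2]
grip_width: 15.7
finger_force: 60.0
```

Call:
{"op": "send_rows", "data": {
  "increments": [
    [[0,0,0.03,0,0,0,1],[0,0,0.06,0,0,0,1],[0,0,0.06,0,0,0,1]]
  ]
}}

```text
time: 11.5
ee_pos: [637.3, 71.5, 136.3]
eef_rot: [-0.0, 0.801, 0.598, -0.0]
ft_force: [-0.3, -0.0, -3.0]
grip_width: 15.3
finger_force: 60.0
```

Call:
{"op": "send_rows", "data": {
  "increments": [
    [[0,0,0.03,0,0,0,1],[0,0,0.06,0,0,0,1],[0,0,0.06,0,0,0,1]]
  ]
}}

```text
time: 11.8
ee_pos: [637.3, 71.4, 134.8]
eef_rot: [-0.0, 0.801, 0.598, -0.0]
ft_force: [-0.2, -0.5, -2.2]
grip_width: 15.5
finger_force: 60.0
```

Call:
{"op": "send_rows", "data": {
  "increments": [
    [[0,0,0.03,0,0,0,1],[0,0,0.06,0,0,0,1],[0,0,0.06,0,0,0,1]]
  ]
}}

```text
time: 12.1
ee_pos: [637.5, 71.6, 133.5]
eef_rot: [-0.0, 0.801, 0.598, 0.0]
ft_force: [0.6, 0.8, -2.0]
grip_width: 15.5
finger_force: 60.0
```

Call:
{"op": "send_rows", "data": {
  "increments": [
    [[0,0,0.03,0,0,0,1],[0,0,0.05,0,0,0,1],[0,0,0.05,0,0,0,1]]
  ]
}}

```text
time: 12.4
ee_pos: [637.5, 71.7, 132.2]
eef_rot: [-0.0, 0.801, 0.598, 0.0]
ft_force: [0.6, 0.1, -2.4]
grip_width: 15.7
finger_force: 60.0
```

Call:
{"op": "send_rows", "data": {
  "increments": [
    [[0,0,0.03,0,0,0,1],[0,0,0.05,0,0,0,1],[0,0,0.05,0,0,0,1]]
  ]
}}

```text
time: 12.7
ee_pos: [637.4, 71.6, 130.9]
eef_rot: [-0.0, 0.801, 0.598, 0.0]
ft_force: [2.1, 1.3, -2.8]
grip_width: 15.5
finger_force: 60.0
```

```bash
python3 - <<'E'
from h import *
s,p,R=state();print(p,R.as_matrix()[:,2],s["ft_force"],s["ft_torque"])
E
```

```text
[637.44545597  71.59837713 130.90170816] [ 1.28854796e-04  2.74230601e-04 -9.99999954e-01] [ 2.07478913  1.29493786 -2.77017934] [ 0.30505605 -0.18270479  0.02150577]
```

Call:
{"op": "send_rows", "data": {
  "increments": [
    [[0,0,0.03,0,0,0,1],[0,0,0.05,0,0,0,1],[0,0,0.05,0,0,0,1]]
  ]
}}

```text
time: 13.0
ee_pos: [637.4, 71.6, 129.7]
eef_rot: [-0.0, 0.801, 0.598, 0.0]
ft_force: [0.3, 1.4, -1.5]
grip_width: 15.2
finger_force: 60.0
```

Call:
{"op": "send_rows", "data": {
  "increments": [
    [[0,0,0.03,0,0,0,1],[0,0,0.05,0,0,0,1],[0,0,0.05,0,0,0,1]]
  ]
}}

```text
time: 13.3
ee_pos: [637.4, 71.6, 128.4]
eef_rot: [-0.0, 0.801, 0.598, 0.0]
ft_force: [0.9, 2.1, -2.0]
grip_width: 15.2
finger_force: 60.0
```

Call:
{"op": "send_rows", "data": {
  "increments": [
    [[0,0,0.03,0,0,0,1],[0,0,0.05,0,0,0,1],[0,0,0.05,0,0,0,1]]
  ]
}}

```text
time: 13.6
ee_pos: [637.6, 71.5, 127.8]
eef_rot: [0.0, 0.801, 0.598, 0.0]
ft_force: [-0.3, 1.0, 1.5]
grip_width: 15.6
finger_force: 60.0
```

Call:
{"op": "send_rows", "data": {
  "increments": [
    [[0,0,0.01,0,0,0,1],[0,0,0.02,0,0,0,1],[0,0,0.02,0,0,0,1]]
  ]
}}

```text
time: 13.9
ee_pos: [637.8, 71.5, 127.8]
eef_rot: [0.0, 0.801, 0.598, 0.0]
ft_force: [-1.0, 1.4, 4.7]
grip_width: 15.4
finger_force: 60.0
```

```bash
python3 - <<'E'
from h import *
for _ in range(3):
    im=bot.get_image("scene");s,p,R=state();print(p,R.as_matrix()[:,2],s["ft_force"],s["ft_torque"])
E
```

```text
[637.79319765  71.51770775 127.80597954] [ 1.12758077e-03  7.83001114e-05 -9.99999361e-01] [-1.47298809  1.14282706  5.41577979] [0.41976369 0.30531709 0.00053191]
[637.7731091   71.54235589 127.77573569] [ 1.07591334e-03  8.87078097e-05 -9.99999417e-01] [-1.04916077  1.63657649  5.9288909 ] [0.43461411 0.3152336  0.05188652]
[637.78920408  71.53168209 127.77708231] [ 1.11070422e-03  8.70044154e-05 -9.99999379e-01] [-1.2756897   1.98820576  4.74628735] [ 0.40428062  0.25937397 -0.03758689]
```

Call:
{"op": "send_rows", "data": {
  "increments": [
    [[0,0.003,0,0,0,0.4,1],[0,0.005,-0.005,0,0,0.8,1],[0,0.007,-0.01,0,0,1.2,1],[-0.001,0.01,-0.015,0,0,1.6,1],[-0.001,0.012,-0.02,0,0,2.0,1],[-0.001,0.012,-0.02,0,0,2.0,1]]
  ]
}}

```text
time: 14.65
ee_pos: [638.0, 71.8, 127.9]
eef_rot: [0.0, 0.859, 0.511, 0.0]
ft_force: [-0.3, 3.6, 3.6]
grip_width: 15.5
finger_force: 60.0
```

```bash
cat > st.py <<'E'
from h import *
s,p,R=state();M=R.as_matrix();print(p.round(2),"yaw",np.degrees(np.arctan2(M[1,0],M[0,0])).round(2),M[:,2].round(4),s["ft_force"].round(2) if hasattr(s["ft_force"],"round") else s["ft_force"],s["ft_torque"])
E
python3 st.py
```

```text
[637.95  71.75 127.89] yaw 61.53 [ 8.e-04  5.e-04 -1.e+00] [-0.26  3.55  3.59] [0.7233076  0.24127765 0.21285369]
```

Call:
{"op": "send_rows", "data": {
  "increments": [
    [[0,0.003,-0.004,0,0,0.5,1],[0,0.006,-0.009,0,0,1.0,1],[0,0.009,-0.015,0,0,1.5,1],[-0.001,0.012,-0.021,0,0,2.0,1],[-0.001,0.015,-0.027,0,0,2.5,1],[-0.003,0.018,-0.033,0,0,3.0,1],[-0.003,0.018,-0.033,0,0,3.0,1]]
  ]
}}

```text
time: 15.35
ee_pos: [638.4, 71.5, 128.7]
eef_rot: [-0.0, 0.929, 0.371, 0.001]
ft_force: [-0.8, 3.0, 5.0]
grip_width: 15.6
finger_force: 60.0
```

```bash
python3 st.py
```

```text
[638.41  71.53 128.74] yaw 43.56 [ 1.1e-03  7.0e-04 -1.0e+00] [-0.8   2.98  4.99] [0.82072383 0.23121371 0.2142051 ]
```

Call:
{"op": "send_rows", "data": {
  "increments": [
    [[0,0.003,-0.005,0,0,0.5,1],[0,0.006,-0.011,0,0,1.0,1],[0,0.009,-0.018,0,0,1.5,1],[-0.001,0.012,-0.024,0,0,2.0,1],[-0.001,0.015,-0.031,0,0,2.5,1],[-0.003,0.018,-0.037,0,0,3.0,1],[-0.003,0.018,-0.037,0,0,3.0,1]]
  ]
}}

```text
time: 16.05
ee_pos: [638.8, 71.2, 129.7]
eef_rot: [-0.0, 0.975, 0.221, 0.001]
ft_force: [-1.4, 4.2, 6.1]
grip_width: 15.9
finger_force: 60.0
```

```bash
python3 st.py
```

```text
[638.83  71.18 129.71] yaw 25.59 [ 1.5e-03  8.0e-04 -1.0e+00] [-1.41  4.2   6.12] [0.92932465 0.14363306 0.24235477]
```

Call:
{"op": "send_rows", "data": {
  "increments": [
    [[0,0.003,-0.007,0,0,0.5,1],[0,0.006,-0.014,0,0,1.0,1],[0,0.009,-0.021,0,0,1.5,1],[-0.001,0.012,-0.027,0,0,2.0,1],[-0.001,0.015,-0.034,0,0,2.5,1],[-0.001,0.015,-0.034,0,0,2.5,1]]
  ]
}}

```text
time: 16.65
ee_pos: [639.1, 70.8, 130.5]
eef_rot: [-0.0, 0.996, 0.092, 0.001]
ft_force: [-0.8, 4.1, 6.1]
grip_width: 15.5
finger_force: 60.0
```

```bash
python3 st.py; python3 - <<'E'
from h import *
# rectified top-down views of the well at head-top height (scene, wrist)
xs=np.arange(-36,36,.18);X,Y=np.meshgrid(xs,xs)
z=61.5
o=[]
for n in("scene","wrist"):
    im=bot.get_image(n)
    # image up=+x world, right=-y world
    W=np.c_[(636.9-Y.ravel()),(69.8-X.ravel()),np.full(X.size,z)]
    g=proj(im,W).astype(np.float32)
    o.append(cv2.remap(im["image"],g[:,0].reshape(X.shape),g[:,1].reshape(X.shape),cv2.INTER_LINEAR))
cv2.imwrite("pics/rect.png",np.clip(np.hstack(o)*1.8,0,255))
E
```

```text
[639.07  70.82 130.49] yaw 10.61 [ 1.7e-03  8.0e-04 -1.0e+00] [-0.78  4.13  6.07] [0.98558669 0.03918991 0.23997458][ WARN:0@1.436] global loadsave.cpp:1063 imwrite_ Unsupported depth image for selected encoder is fallbacked to CV_8U.
```

View pics/rect.png

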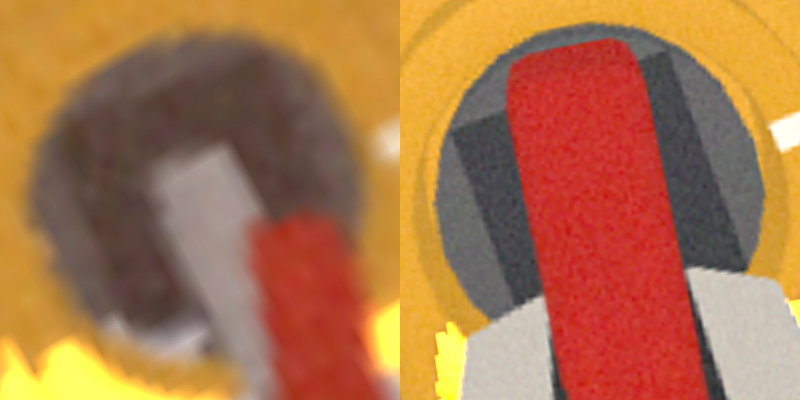

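The rectified wrist view shows the screw's square plate, with edges (455,130)-(515,300) and (668,52)-(745,270). That puts it at yaw 19.6°, so q is about 1.64. About 7° more is needed.

Call:
{"op": "send_rows", "data": {
  "increments": [
    [[0,0.003,-0.007,0,0,0.4,1],[0,0.005,-0.012,0,0,0.8,1],[0,0.007,-0.017,0,0,1.15,1],[0,0.007,-0.017,0,0,1.15,1],[0,0.007,-0.017,0,0,1.15,1],[0,0.007,-0.017,0,0,1.15,1]]
  ]
}}

```text
time: 17.35
ee_pos: [639.1, 70.6, 130.9]
eef_rot: [-0.0, 0.999, 0.033, 0.001]
ft_force: [0.3, 3.6, 4.9]
grip_width: 15.8
finger_force: 60.0
```

```bash
python3 st.py; python3 - <<'E'
from h import *
im=bot.get_image("wrist");xs=np.arange(-36,36,.18);X,Y=np.meshgrid(xs,xs)
W=np.c_[(636.9-Y.ravel()),(69.8-X.ravel()),np.full(X.size,61.8)]
g=proj(im,W).astype(np.float32)
o=cv2.remap(im["image"],g[:,0].reshape(X.shape),g[:,1].reshape(X.shape),cv2.INTER_LINEAR)
G=cv2.cvtColor(o,cv2.COLOR_BGR2GRAY);sat=cv2.cvtColor(o,cv2.COLOR_BGR2HSV)[...,1]
# dark square plate: threshold neutral grey, line-fit edges
L=cv2.createLineSegmentDetector().detect(cv2.GaussianBlur(G,(0,0),1.5))[0][:,0]
for a,b,c,d in L:
    l=np.hypot(c-a,d-b)
    if l>45: print(np.array([a,b,c,d]).round(),round(l),"yaw90",round(np.degrees(np.arctan2(-(c-a),-(d-b)))%90,1))
E
```

```text
[639.14  70.58 130.85] yaw 3.76 [ 1.7e-03  8.0e-04 -1.0e+00] [0.33 3.64 4.89] [1.03913225 0.03318402 0.24684527]
[371. 313. 389. 361.] 51 yaw90 21.0
[ 39. 375.  49. 323.] 54 yaw90 78.9
[276. 281. 299. 399.] 120 yaw90 11.1
[131. 285.  73. 311.] 63 yaw90 23.4
[339. 291. 280. 276.] 60 yaw90 74.9
[130. 398. 135. 291.] 108 yaw90 87.3
[306.  64. 336. 100.] 46 yaw90 40.6
[ 51. 120.  78.  77.] 51 yaw90 58.2
[246.  28. 294.  55.] 55 yaw90 60.4
[359. 159. 365. 212.] 53 yaw90 6.0
[334.  98. 360. 159.] 65 yaw90 22.7
```

```bash
python3 - <<'E'
from h import *
im=bot.get_image("wrist");xs=np.arange(-36,36,.144);X,Y=np.meshgrid(xs,xs)
W=np.c_[(636.9-Y.ravel()),(69.8-X.ravel()),np.full(X.size,61.8)]
g=proj(im,W).astype(np.float32)
o=cv2.remap(im["image"],g[:,0].reshape(X.shape),g[:,1].reshape(X.shape),cv2.INTER_LINEAR)
cv2.imwrite("pics/rect2.png",np.clip(o*1.8,0,255).astype(np.uint8))
E
```

```text
(no output)
```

View pics/rect2.png

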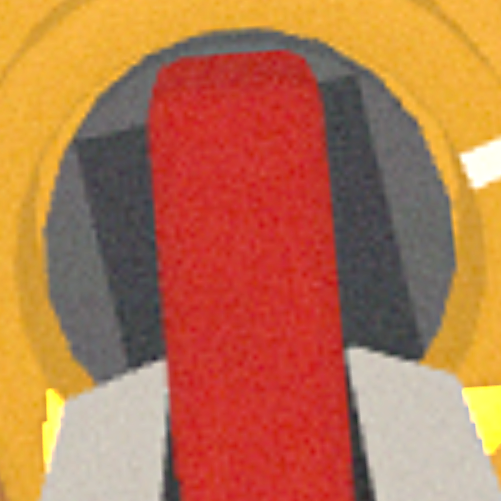

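The plate is now at yaw 12.7°, so q is about 1.76, which is on target. I relax the twist within the socket's slack and lift out.

Call:
{"op": "send_rows", "data": {
  "increments": [
    [[0,-0.002,0,0,0,-0.4,1],[0,-0.004,0,0,0,-0.8,1],[0,-0.006,0,0,0,-1.1,1],[0,-0.006,0,0,0,-1.1,1],[0,-0.006,-0.03,0,0,-1.1,1],[0,-0.006,-0.06,0,0,-1.1,1],[0,-0.006,-0.06,0,0,-1.1,1]]
  ]
}}

```text
time: 18.15
ee_pos: [638.4, 70.5, 130.9]
eef_rot: [-0.0, 0.996, 0.089, -0.0]
ft_force: [2.1, 3.3, -0.6]
grip_width: 15.5
finger_force: 60.0
```

```bash
python3 st.py
```

```text
[638.42  70.47 130.91] yaw 10.22 [-1.e-04  4.e-04 -1.e+00] [ 2.08  3.3  -0.61] [ 0.97450913 -0.50479448 -0.02335159]
```

Call:
{"op": "send_rows", "data": {
  "increments": [
    [[0,-0.012,-0.05,0,0,0,1],[0,-0.012,-0.1,0,0,0,1],[0,-0.012,-0.2,0,0,0,1],[0,-0.012,-0.3,0,0,0,1],[0,-0.012,-0.45,0,0,0,1],[0,-0.012,-0.6,0,0,0,1]]
  ]
}}

```text
time: 18.75
ee_pos: [637.8, 69.7, 147.1]
eef_rot: [0.001, 0.996, 0.089, -0.001]
ft_force: [0.2, 0.6, -3.0]
grip_width: 15.5
finger_force: 60.0
```

Call:
{"op": "send_rows", "data": {
  "increments": [
    [[0,0,-0.4,0,0,0,1],[0,0,-1.2,0,0,0,1],[0,0,-2.4,0,0,0,1],[0,0,-3.4,0,0,0,1],[0,0,-3.6,0,0,0,1],[0,0,-3.6,0,0,0,1],[0,0,-3.6,0,0,0,1]]
  ]
}}

```text
time: 19.45
ee_pos: [637.4, 70.5, 235.2]
eef_rot: [-0.0, 0.996, 0.089, -0.001]
ft_force: [0.2, -0.0, -3.0]
grip_width: 15.5
finger_force: 60.0
```

```bash
python3 st.py; python3 - <<'E'
from h import *
go((514.7,-335.5,235),-.54)
for t in (0,.25,.5,.75,1):pass
E
```

```text
[637.37  70.5  235.23] yaw 10.17 [-2.8e-03 -1.0e-04 -1.0e+00] [ 0.22 -0.03 -3.02] [-0.02208415 -0.02490914  0.02125948]
rows to (514.7, -335.5, 235) -0.54 : [-7.698 15.118  0.025] [6.000e-03 2.600e-02 6.852e+00]
```

Call:
{"op": "send_rows", "data": {
  "increments": [
    [[-0.4,0.8,0,0,0,0.4,1],[-1.2,2.3,0,0,0,1.1,1],[-2.0,4.0,0,0,0,1.9,1],[-2.9,5.7,0,0,0,2.7,1],[-3.8,7.4,0,0,0,3.5,1],[-4.7,9.1,0,0,0,4.3,1],[-5.6,10.8,0,0,0,5.1,1],[-6.4,12.5,0,0,0,5.9,1]]
  ]
}}

```text
time: 20.25
ee_pos: [534.0, -266.2, 234.3]
eef_rot: [-0.001, 0.975, -0.22, -0.002]
ft_force: [1.3, 0.3, -2.1]
grip_width: 15.4
finger_force: 60.0
```

Call:
{"op": "send_rows", "data": {
  "increments": [
    [[0,0,0,0,0,0.5,1],[0,0,0,0,0,0.9,1],[0,0,0,0,0,0.9,1],[0,0,0,0,0,0.9,1]]
  ]
}}

```text
time: 20.65
ee_pos: [535.3, -264.7, 235.0]
eef_rot: [-0.0, 0.965, -0.264, -0.001]
ft_force: [0.6, 0.3, -2.4]
grip_width: 15.6
finger_force: 60.0
```

```bash
python3 st.py; python3 - <<'E'
from h import *
go((514.7,-335.5,165),-.54)
E
```

```text
[ 535.35 -264.66  235.02] yaw -30.56 [-0.0026  0.0017 -1.    ] [ 0.56  0.33 -2.36] [ 0.02951127 -0.06951996  0.01874006]
rows to (514.7, -335.5, 165) -0.54 : [0.738 2.86  2.798] [-0.001  0.03   0.063]
```

Go horizontally first, then check the bar and the key before going down.

Call:
{"op": "send_rows", "data": {
  "increments": [
    [[0.3,1.2,0,0,0,0.06,1],[0.6,2.3,0,0,0,0.06,1],[0.74,2.86,0,0,0.03,0.06,1],[0.74,2.86,0,0,0.03,0.06,1],[0.74,2.86,0,0,0.03,0.06,1],[0.74,2.86,0,0,0.03,0.06,1]]
  ]
}}

```text
time: 21.25
ee_pos: [516.0, -334.8, 236.6]
eef_rot: [-0.0, 0.964, -0.266, 0.001]
ft_force: [-0.9, -0.5, -3.0]
grip_width: 15.0
finger_force: 60.0
```

```bash
python3 st.py; python3 - <<'E'
from h import *
im=bot.get_image("wrist");s,p,R=state();x,y=R.as_matrix()[:,0],R.as_matrix()[:,1]
hsv=cv2.cvtColor(im["image"],cv2.COLOR_BGR2HSV)
m=((hsv[...,0]<8)|(hsv[...,0]>172))&(hsv[...,1]>150)&(hsv[...,2]>40)
m[:205]=0;m[:,:290]=0;m[:,350:]=0
for v in(230,262,286,310):
    u=np.where(m[v])[0];print(v,u[0],u[-1],[round((onz(im,(w,v),p[2]+27)-p)@y,1) for w in(u[0]-.5,u[-1]+.5)])
top=np.where(m[:,319])[0][0];print(top)
# stem in scene: predict vs seen
im=bot.get_image("scene");off=-1.5
ft=p+off*x-[0,0,76]
c=[ft+7*(a*x+b*y)+[0,0,h] for h in(0,20) for a,b in((1,1),(1,-1),(-1,-1),(-1,1))]
g=proj(im,c);print("pred u range",g[:4,0].min(),g[:4,0].max(),g[4:,0].min(),g[4:,0].max(),"rows",g[:,1].round(1))
r0=int(g[4:,1].mean())
for r in range(r0-2,r0+14,2):print(r,im["image"][r,int(g[:,0].min())-6:int(g[:,0].max())+8].astype(int).sum(1).tolist(),int(g[:,0].min())-6)
go((514.7,-335.5,165),-.54);go((514.7,-335.5,128),-.54)
E
```

```text
[ 516.   -334.83  236.57] yaw -30.9 [ 2.6e-03 -6.0e-04 -1.0e+00] [-0.92 -0.47 -2.99] [ 0.06140964 -0.01701548  0.02176047]
230 300 335 [np.float64(-7.0), np.float64(8.4)]
262 301 335 [np.float64(-6.7), np.float64(8.6)]
286 301 335 [np.float64(-6.9), np.float64(8.8)]
310 302 335 [np.float64(-6.5), np.float64(9.0)]
217
pred u range 227.3553758405477 234.4076368738476 226.40623412782628 233.52358983655893 rows [170.7 174.  172.1 168.8 165.3 168.7 166.7 163.4]
164 [391, 394, 405, 415, 410, 388, 342, 254, 253, 248, 258, 261, 259, 340, 394, 394, 396, 406, 398, 408, 398, 386] 220
166 [359, 366, 380, 375, 396, 388, 365, 291, 244, 251, 248, 252, 256, 281, 354, 377, 374, 377, 393, 392, 395, 396] 220
168 [372, 362, 340, 361, 350, 357, 377, 321, 249, 253, 242, 250, 255, 302, 375, 406, 391, 395, 401, 388, 367, 373] 220
170 [378, 378, 378, 374, 384, 382, 370, 323, 262, 243, 243, 244, 254, 257, 341, 391, 397, 400, 413, 406, 401, 399] 220
172 [383, 375, 380, 375, 386, 380, 379, 381, 336, 284, 245, 260, 282, 324, 348, 356, 365, 373, 373, 385, 387, 394] 220
174 [373, 368, 379, 387, 380, 385, 390, 381, 379, 365, 369, 381, 385, 385, 382, 377, 379, 372, 368, 353, 361, 377] 220
176 [357, 357, 367, 431, 505, 496, 426, 400, 374, 373, 372, 374, 382, 379, 378, 378, 376, 379, 385, 387, 379, 371] 220
178 [375, 375, 365, 378, 369, 364, 367, 372, 361, 367, 377, 375, 376, 377, 368, 381, 388, 384, 384, 370, 387, 391] 220
rows to (514.7, -335.5, 165) -0.54 : [-0.046  0.047  2.87 ] [-0.004 -0.029  0.008]
rows to (514.7, -335.5, 128) -0.54 : [-0.051  0.048  4.35 ] [-0.004 -0.029  0.008]
```

Call:
{"op": "send_rows", "data": {
  "increments": [
    [[-0.03,0.03,0.6,0,-0.03,0,1],[-0.05,0.05,1.5,0,-0.03,0,1],[-0.05,0.05,2.5,0,-0.03,0,1],[-0.05,0.05,3.2,0,-0.03,0,1],[-0.05,0.05,3.6,0,-0.03,0,1],[-0.05,0.05,3.6,0,-0.03,0,1],[-0.05,0.05,3.6,0,-0.03,0,1],[-0.05,0.05,3.6,0,-0.03,0,1]]
  ]
}}

```text
time: 22.15
ee_pos: [515.1, -337.5, 148.2]
eef_rot: [0.001, 0.964, -0.267, 0.001]
ft_force: [-1.1, 0.5, -2.2]
grip_width: 15.7
finger_force: 60.0
```

```bash
python3 - <<'E'
from h import *
for _ in range(3): bot.get_image("wrist");print(state()[1])
go((514.7,-335.5,91.5),-.54)
E
```

```text
[ 515.04191191 -337.4947574   148.27858141]
[ 514.94437672 -337.43131271  148.19726191]
[ 514.81494085 -337.33056225  148.00651423]
rows to (514.7, -335.5, 91.5) -0.54 : [-0.047 -0.061  2.26 ] [ 0.004 -0.022 -0.006]
```

Call:
{"op": "send_rows", "data": {
  "increments": [
    [[-0.04,-0.06,0.2,0,0,0,1],[-0.04,-0.06,0.2,0,0,0,1],[-0.04,-0.06,0.2,0,0,0,1],[-0.04,-0.06,0.2,0,0,0,1],[-0.04,-0.06,0.2,0,0,0,1],[-0.04,-0.06,0.2,0,0,0,1]]
  ]
}}

```text
time: 22.9
ee_pos: [514.1, -335.0, 141.8]
eef_rot: [0.0, 0.964, -0.267, 0.0]
ft_force: [0.3, -0.5, -3.2]
grip_width: 15.6
finger_force: 60.0
```

```bash
python3 - <<'E'
from h import *
for _ in range(3): bot.get_image("wrist");print(state()[1])
go((514.7,-335.5,91.5),-.54)
E
```

```text
[ 514.12030484 -335.05043822  141.7869504 ]
[ 514.10436421 -334.99773109  141.77591885]
[ 514.11680442 -335.05376918  141.79595167]
rows to (514.7, -335.5, 91.5) -0.54 : [0.029 0.003 2.012] [ 0.    -0.001 -0.007]
```

Settled. I go down slowly with the small correction.

Call:
{"op": "send_rows", "data": {
  "increments": [
    [[0.02,0,0.2,0,0,0,1],[0.03,0,0.4,0,0,0,1],[0.03,0,0.6,0,0,0,1],[0.03,0,0.8,0,0,0,1],[0.03,0,0.9,0,0,0,1],[0.03,0,0.9,0,0,0,1]]
  ]
}}

```text
time: 23.65
ee_pos: [514.3, -335.0, 118.4]
eef_rot: [-0.0, 0.964, -0.267, -0.001]
ft_force: [-0.5, 0.1, -2.3]
grip_width: 15.2
finger_force: 60.0
```

Call:
{"op": "send_rows", "data": {
  "increments": [
    [[0,0,0.1,0,0,0,1],[0,0,0.2,0,0,0,1],[0,0,0.2,0,0,0,1]]
  ]
}}

```text
time: 23.95
ee_pos: [514.5, -335.2, 113.9]
eef_rot: [-0.0, 0.964, -0.267, -0.0]
ft_force: [0.5, -0.6, -3.2]
grip_width: 15.6
finger_force: 60.0
```

Foot at about 38 mm, in the hole (the holder's top is at 50), with no contact. Continue.

Call:
{"op": "send_rows", "data": {
  "increments": [
    [[0,0,0.15,0,0,0,1],[0,0,0.3,0,0,0,1],[0,0,0.45,0,0,0,1],[0,0,0.6,0,0,0,1],[0,0,0.6,0,0,0,1]]
  ]
}}

```text
time: 24.45
ee_pos: [514.2, -334.9, 98.2]
eef_rot: [-0.0, 0.964, -0.267, -0.001]
ft_force: [-0.1, 0.6, -3.6]
grip_width: 15.4
finger_force: 60.0
```

Call:
{"op": "send_rows", "data": {
  "increments": [
    [[0,0,0.08,0,0,0,1],[0,0,0.16,0,0,0,1],[0,0,0.22,0,0,0,1],[0,0,0.22,0,0,0,1]]
  ]
}}

```text
time: 24.85
ee_pos: [514.6, -335.2, 93.4]
eef_rot: [-0.0, 0.964, -0.267, -0.0]
ft_force: [-0.4, 0.8, -3.0]
grip_width: 15.7
finger_force: 60.0
```

Call:
{"op": "send_rows", "data": {
  "increments": [
    [[0,0,0.04,0,0,0,1],[0,0,0.08,0,0,0,1],[0,0,0.08,0,0,0,1]]
  ]
}}

```text
time: 25.15
ee_pos: [514.7, -335.3, 91.6]
eef_rot: [-0.0, 0.964, -0.267, -0.0]
ft_force: [0.2, -0.0, -2.9]
grip_width: 15.5
finger_force: 60.0
```

```bash
python3 st.py
```

```text
[ 514.65 -335.28   91.59] yaw -30.98 [-2.e-04  2.e-04 -1.e+00] [ 0.18 -0.02 -2.93] [ 0.05979465  0.04593351 -0.02110414]
```

Down another 0.8 mm to touch, then open and rise.

Call:
{"op": "send_rows", "data": {
  "increments": [
    [[0,0,0.03,0,0,0,1],[0,0,0.03,0,0,0,1],[0,0,0.03,0,0,0,0.8],[0,0,0.03,0,0,0,0.6],[0,0,0.03,0,0,0,0.4],[0,0,0.03,0,0,0,0.4],[0,0,0.03,0,0,0,0.4]]
  ],
  "newtons": 10
}}

```text
time: 25.85
ee_pos: [514.8, -335.4, 91.1]
eef_rot: [0.0, 0.964, -0.267, 0.0]
ft_force: [0.2, 0.2, -0.3]
grip_width: 47.5
finger_force: 0.0
```

Call:
{"op": "send_rows", "data": {
  "increments": [
    [[0,0,0,0,0,0,0.3],[0,0,-0.3,0,0,0,0.3],[0,0,-1.2,0,0,0,0.3],[0,0,-2.6,0,0,0,0.3],[0,0,-4.2,0,0,0,0.3],[0,0,-6,0,0,0,0.3],[0,0,-7,0,0,0,0.3],[0,0,-7,0,0,0,0.3]]
  ]
}}

```text
time: 26.65
ee_pos: [517.1, -337.4, 272.7]
eef_rot: [0.003, 0.964, -0.267, 0.005]
ft_force: [0.5, 0.2, -0.4]
grip_width: 66.1
finger_force: 0.0
```

```bash
python3 st.py; python3 - <<'E'
from h import *
im=bot.get_image("wrist")
hsv=cv2.cvtColor(im["image"],cv2.COLOR_BGR2HSV)
m=(((hsv[...,0]<8)|(hsv[...,0]>172))&(hsv[...,1]>170)).astype(np.uint8)
N,l,st,c=cv2.connectedComponentsWithStats(m)
for i in range(1,N):
    if st[i,4]>300:
        rc=cv2.minAreaRect(np.argwhere(l==i)[:,::-1].astype(np.float32))
        B=np.array([onz(im,b,118)[:2] for b in cv2.boxPoints(rc)]);print(rc,B.mean(0).round(1),np.linalg.norm(B-np.roll(B,1,0),axis=1).round(1))
cv2.imwrite("pics/end.png",im["image"])
E
```

```text
[ 517.12 -337.41  272.72] yaw -30.98 [ 0.0089 -0.0077 -0.9999] [ 0.49  0.17 -0.42] [ 0.07719912 -0.01671603  0.02536036]
((318.0, 230.0), (92.0, 16.0), 90.0) [ 513.8 -336.5] [89.  14.6 89.  15.6]
((375.62994384765625, 357.0899658203125), (60.669761657714844, 31.39554214477539), 8.130102157592773) [ 368. -319.] [64.5 36.4 62.9 36.8]
```

View pics/end.png

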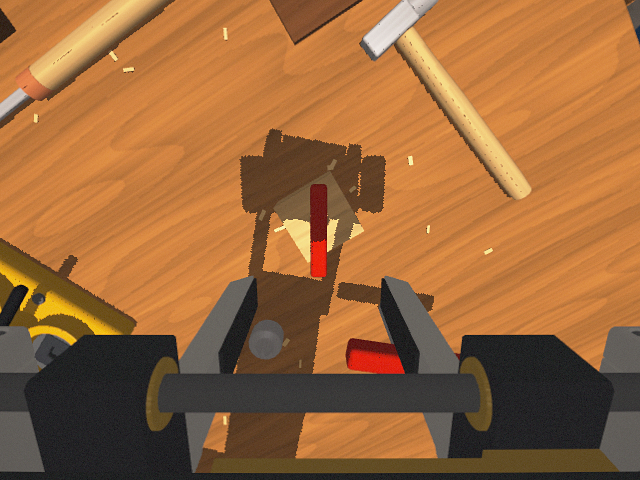

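The key stands upright in the holder with its bar at (318,230), level and where it was at the start. The gripper is clear.

```bash
python3 -c "
from station import bot
print(bot.finish_job())"
```

```text
the job is handed in; nothing more can be done
None
```

I turned the left-hand screw clockwise to q ≈ 1.76 (measured from its head) and stood the key back in its holder, upright; the job is handed in with no verdict shown. In the pictures the white line started about 40° clockwise past the rim's, so the two lines should not visibly meet now; I turned by the joint values you gave.

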